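# Take the green board off its hook and rack it

### The job

Take the green cutting board off its hook - slide it out along the wire and lift it over the upturned tip as you go, by feel, without forcing it against the hook - and then stand it fully home in the green slot of the colour-coded rack, setting it down gently. Leave it standing there, and leave the red and blue boards and the shaker as they are.

Things in the scene. Friction and masses are not known exactly. Their poses are not given: they have to be found in the camera images.
- green_centre (a point): centre of the green plastic cutting board, 150 wide (y) x 200 high (z) x 6 mm thick (x), about 0.2 kg, hanging upright on one of the stand's two hooks; top edge 100 mm above this point, foot 100 mm below. Hold it by its top edge about 40 mm to one side of the middle of its width, so that the fingers pass beside the hook's upturned tip
- green_slot (a point): centre of the green board's hanging slot, 64 mm above green_centre, same axes. The slot is cut through the board in the middle of its width, 32 mm wide and 16 mm high, with a solid strip 28 mm high above it. The hook's wire passes through it, and the top of the slot rests on the wire
- hook_stand: stainless stand fixed to the table, origin on the table under the boards. A cross bar (386 mm along y, top at 241 mm) has its front face 45 mm to +x of the origin. Through it run two hooks of 4 mm round wire, at y = +85 and -85 mm, straight and level, 235 mm above the table (axis), pointing to the stand's -x, the way boards come off. They are rigid; a push on them above 10 N is rough handling
- hook_left_root (a point): where the hook at the stand's +y side leaves the bar's front face (on its axis, 235 mm up; axes as hook_stand). It is straight for 67 to 123 mm from here, as it happens to be clamped, then its last 45 mm slant upward and on to -x at 30 to 50 degrees above level, as use has bent it: the end is 22 to 34 mm above the straight part. Feel for the bend, then lift while sliding
- hook_right_root (a point): the same point on the hook at the stand's -y side; its length and its tip's slope are its own
- green_place (a point): middle of the green slot of the board rack, where a board's foot comes to rest (12 mm above the table). The rack is fixed: low rails and three pairs (red, green, blue) of coated wire loops 100 mm wide, 87 mm high. A slot is 12 mm wide up to 70 mm above the table, widening to 22 mm at the top. x is across the slots (along a racked board's thickness, either way round), y along them
- red_centre (a point): centre of the red board, same size and shape as the green one, hanging on the stand's other hook; to be left alone
- blue_centre (a point): centre of the blue board, same size and shape as the green one, standing in the rack's blue slot, 55 mm to green_place's +x (the red slot, 55 mm to -x, is empty); to be left alone
- shaker_centre (a point): middle of a steel spice shaker, 52 mm across and 82 mm high, upright on the table; to be left alone
There are look-alikes about, which are no part of the job. Of the things like the part that bears green_centre, leave any that is yellow; of the rest the larger one is meant.

How it is judged:
By the outcome, as a careful person would: the job done as asked, in the order asked, and still so for the second after the job is handed in, with the robot touching nothing.
It also fails if it takes over 72 s, if anything falls off the work surface, if the arm or the gripper's body presses on something with over 40 N, if the wrist force passes 120 N, or if a joint passes its speed limit or range.

### The arm

A 6-joint arm with a two-finger parallel gripper is mounted at the origin on the work surface. World frame = base frame: x ahead of the robot, y to its left, z up, the work surface at z = 0. Lengths are in mm, angles in rad, forces in N, time in s.
With the tool pointing down it reaches from about 275 to 750 mm from the base axis. Payload 10.2 kg.
Tool frame: the origin (TCP) lies midway between the tips of the shut fingers; the grasp point (between the pads) lies 19 mm behind it; z points along the fingers, y is the direction in which the jaws open and shut (so a half turn about z gives the same grasp; the last joint's range is limited). The gripper opens to 85 mm and grips with 20 to 120 N. Pads are 22 mm wide; open, the fingers measure 114 mm over their backs; the gripper's body (76 mm by 85 mm) begins 54 mm behind the grasp point. The pads swing forward as they close: fully open they stand 13 mm farther back than shut.
Start: joints at [-1.371, 0.313, 1.498, -0, 1.331, -0.223], TCP at [215.404, -478.782, 231.294] pointing down, gripper open.
Joint ranges: [-2.94, 2.94], [-0.97, 2.17], [0.19, 2.56], [-1.23, 4.37], [0.02, 3.11], [-2.88, 2.88]. Speed limits (rad/s): [2.39, 2.39, 3.01, 3.14, 3.14, 3.14].

### API

Orientations are given as a unit quaternion [w, x, y, z].
In Python, from rig import sense, optics, ctrl gives the robot as it stands.
- The arm moves only by the tool play_rows, never from a script. Its argument "plan" is a list of rows, each a list of 7 numbers: the shift along the world's x, y, z in mm, then the turn, a rotation vector about the world's x, y, z in rad, then the opening, from -1 (shut) to 1 (fully open), so that 0 is half open. A call has 1 to 5 rows; each row shifts and turns the pose as measured when the row begins; what a row does not reach is not made up. A row lasts 1/12 s, in which the tool goes at most 41.7 mm and 7.16 degrees, less where a joint would pass 70% of its speed; a pose out of reach is approached as far as the arm can. A call is refused whole if a number of a shift passes 41.7 or a number of a turn 0.125, either way. A call with a gripper value outside its range is refused whole. The fingers move at their own pace and stop on an object; "grip_force" is the grip in N (left out, the last holds). Time passes only in rows, so rows that do not move let the fingers close. It gives the time, the measured TCP pose, the force and the opening at its end, in the units of the state.
- sense(): the state, without advancing time (a new reading comes with each control period).
- optics.capture(name): name is "side" or "top"; returns a dict with "img" (420x560x3 uint8, blue, green, red), "fx", "fy", "cx", "cy" (pixels), "world_to_cam" (4x4, takes a point from world to camera coordinates). Camera axes: x right, y up, looking along -z (the intrinsics and any distortion apply to the point x, -y, -z); pixel columns grow to the right and rows downward; lengths in mm; the calibration is good to about 2 mm. A picture is of the moment at which its call begins. There is no depth.
- ctrl.finish_job(): hands the job in, once; it reports no verdict.
The state is a dict: "time_s": time; "joints": joint angles; "dq": joint speeds; "tau": joint torques, N m; "eef_pos": TCP position; "ee_rot": TCP orientation; "force": force on the tool from outside, world axes, zero at the start; "wrist_torque": the same for the moment, N m; "grip_width": opening from 0.0 (shut) to 1.0 (fully open).
Only numpy, scipy, OpenCV 4.12 (cv2) and the standard library are available. Lean on these libraries where they do the work, as an engineer would, in place of code of your own. Each camera call takes 0.05 s, during which the arm holds its last target. There are 200 camera calls.

## Working session

There is one attempt and no reset: what is moved stays moved. The work goes in short steps, Python scripts to look and compute and a tool call to move; the robot and the scene stay as the last step left them, time stands still between calls to the robot, and variables do not carry over. Pictures are saved under pics/ and viewed, about 8 in all and at most 12, crops included, and the job is handed in when it is done.

Besides the shell and the picture viewer there is one more tool, called after "Call:" as a command line: name --pt "numbers of a row" for each row, then --argument value for the rest. play_rows: Moves the arm, as the interface text tells. Its arguments: {"type":"object","properties":{"plan":{"type":"array"},"grip_force":{"type":"number"}},"required":["plan"]}

```bash
mkdir -p pics; ls
python3 - <<'E'
from rig import sense, optics
import cv2
s=sense();print(s)
for n in("side","top"):
    c=optics.capture(n);cv2.imwrite(f"pics/{n}0.png",c["img"]);print({k:v for k,v in c.items() if k!="img"})
E
```

```text
pics
{'time_s': 0.0, 'joints': array([-1.37139895e+00,  3.13461402e-01,  1.49845859e+00,  2.09174587e-05,
        1.33098332e+00, -2.23406626e-01]), 'dq': array([-0.00031216,  0.00152536,  0.001219  , -0.00024154, -0.00105017,
        0.0001305 ]), 'tau': array([-5.87933046e-04, -4.12262821e+01, -2.59741312e+01, -2.52825512e-04,
        4.12146954e-03,  9.47549154e-06]), 'eef_pos': array([ 215.35543229, -478.51295741,  230.72114347]), 'ee_rot': array([-6.55157370e-04,  9.77738005e-01,  2.09828417e-01,  1.80238225e-05]), 'force': array([ 0.26131486, -0.15273153, -0.33821317]), 'wrist_torque': array([0.03215077, 0.03476267, 0.02213535]), 'grip_width': 1.0039244019140114}
{'fx': 496.8891469416979, 'fy': 496.8891469416979, 'cx': 283.293706912723, 'cy': 206.3894093570756, 'world_to_cam': array([[-9.88557071e-01, -1.49388212e-01, -2.09303358e-02,
         5.19647928e+02],
       [ 6.63437869e-02, -5.55181193e-01,  8.29079215e-01,
        -1.90882503e+02],
       [-1.35474791e-01,  8.18203523e-01,  5.58739274e-01,
        -1.02720897e+03],
       [ 0.00000000e+00,  0.00000000e+00,  0.00000000e+00,
         1.00000000e+00]])}
{'fx': 531.8215301646948, 'fy': 531.8215301646948, 'cx': 282.27176138519224, 'cy': 211.40506601580736, 'world_to_cam': array([[ 3.30882046e-03, -9.99993508e-01, -1.42697176e-03,
        -1.01396555e+01],
       [ 9.96663530e-01,  3.18142054e-03,  8.15578769e-02,
        -5.31632852e+02],
       [-8.15528076e-02, -1.69207108e-03,  9.96667586e-01,
        -1.45098251e+03],
       [ 0.00000000e+00,  0.00000000e+00,  0.00000000e+00,
         1.00000000e+00]])}
```

View pics/side0.png

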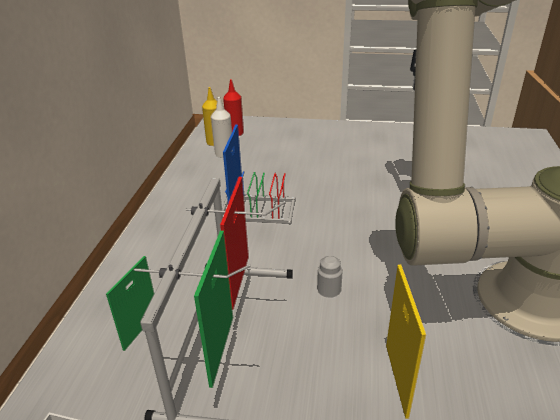

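View pics/top0.png

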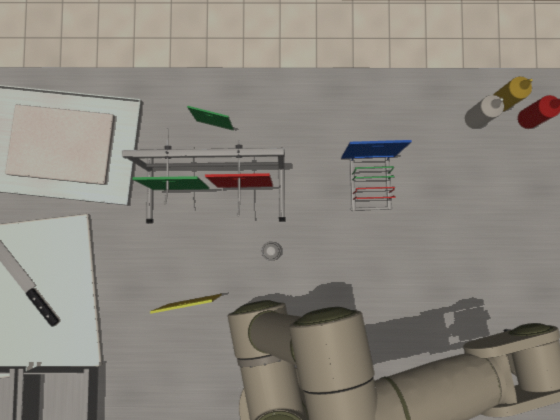

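The side view shows the green board hanging on the +y hook, centre near (215,310), and the red one beyond it. The blue board is in the rack at (233,165), and the decoys are a yellow board and a smaller green one behind the bar. In the top view the green edge is at (172,183), the red at (240,181), the rack at (372,180) and the shaker at (272,251). I'll zoom in on the stand and the rack.

```bash
cat > h.py <<'E'
import numpy as np, cv2
from rig import sense, optics
def ray(c,u,v):
    M=c["world_to_cam"];R,t=M[:3,:3],M[:3,3]
    d=R.T@np.array([(u-c["cx"])/c["fx"],-(v-c["cy"])/c["fy"],-1.]);return -R.T@t,d
def onplane(c,u,v,val,ax=2):
    o,d=ray(c,u,v);return o+d*(val-o[ax])/d[ax]
def proj(c,p):
    q=c["world_to_cam"]@np.append(p,1);return c["cx"]-c["fx"]*q[0]/q[2],c["cy"]+c["fy"]*q[1]/q[2]
def two(c1,p1,c2,p2):
    o1,d1=ray(c1,*p1);o2,d2=ray(c2,*p2)
    s=np.linalg.lstsq(np.c_[d1,-d2],o2-o1,rcond=None)[0]
    a,b=o1+s[0]*d1,o2+s[1]*d2;return (a+b)/2,np.linalg.norm(a-b)
def crop(img,x,y,w,h,k):return cv2.resize(img[y:y+h,x:x+w],None,fx=k,fy=k,interpolation=cv2.INTER_CUBIC)
E
python3 - <<'E'
from h import *
t=optics.capture("top");s=optics.capture("side")
a=crop(t["img"],120,130,180,100,4);b=crop(t["img"],335,130,80,90,4)
cv2.imwrite("pics/t1.png",np.hstack([a[:, :460],cv2.copyMakeBorder(b,0,40,0,0,cv2.BORDER_CONSTANT)]))
cv2.imwrite("pics/s1.png",crop(s["img"],140,120,200,150,4))
for n,c in(("top",t),("side",s)):
    hsv=cv2.cvtColor(c["img"],cv2.COLOR_BGR2HSV)
    for nm,lo,hi in(("green",(45,120,30),(85,255,255)),("red",(0,170,90),(8,255,255)),("blue",(100,120,30),(130,255,255))):
        m=cv2.inRange(hsv,lo,hi)
        for k in cv2.findContours(m,cv2.RETR_EXTERNAL,cv2.CHAIN_APPROX_NONE)[0]:
            if cv2.contourArea(k)>40: print(n,nm,cv2.contourArea(k),cv2.approxPolyDP(k,3,True)[:,0].tolist())
E
```

```text
top green 553.5 [[133, 178], [153, 188], [164, 188], [166, 179], [170, 188], [206, 187], [196, 177]]
top green 373.0 [[188, 107], [199, 120], [231, 128], [226, 116]]
top red 79.0 [[268, 174], [206, 176]]
top red 330.5 [[546, 96], [540, 100], [539, 109], [549, 117], [559, 111], [559, 101]]
top blue 847.5 [[410, 140], [350, 142], [342, 157], [393, 156]]
side green 2199.5 [[144, 256], [106, 294], [123, 349], [141, 329], [139, 320], [152, 295], [148, 273], [132, 269], [147, 268]]
side green 3095.5 [[223, 231], [219, 232], [194, 295], [209, 386], [231, 320], [227, 278], [211, 276], [227, 273]]
side red 223.0 [[243, 271], [229, 277], [232, 308]]
side red 1436.0 [[240, 177], [220, 224], [225, 235], [228, 273], [244, 265], [247, 258], [244, 218], [233, 213], [243, 210]]
side red 479.0 [[230, 80], [224, 107], [231, 114], [232, 128], [236, 122], [240, 134], [240, 96]]
side blue 737.5 [[237, 125], [223, 151], [228, 200], [237, 176], [243, 173], [239, 168]]
```

View pics/t1.png

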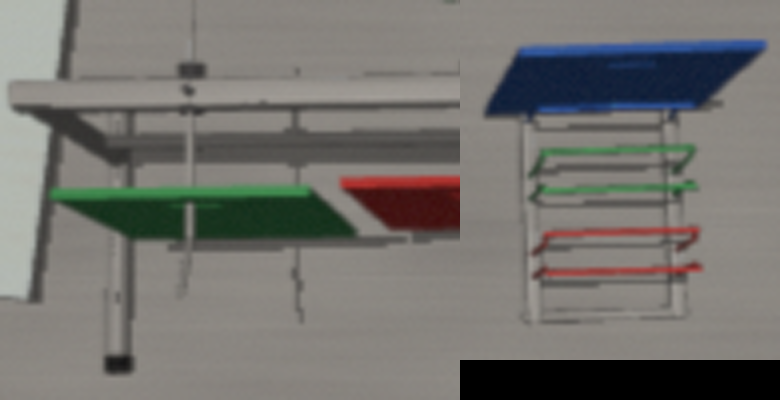

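View pics/s1.png

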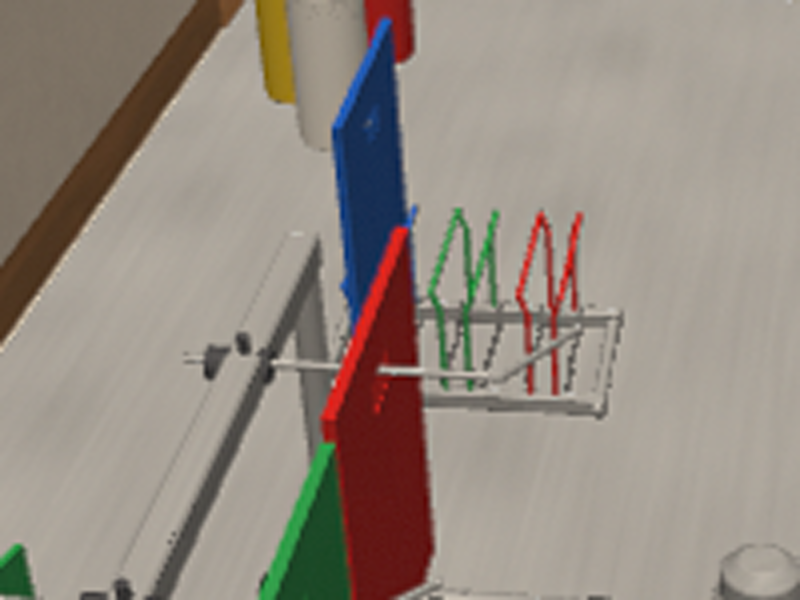

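The top crop shows the board's top edge running nearly along y, with the hook wire on its middle at about y-pixel 166. The green loop tops are at rows ~168 and 177, columns 355–394. The side crop shows how the red hook bends, and the green slot is empty. Next I'll compute positions.

Run:
```python
from h import *
np.set_printoptions(precision=1,suppress=True)
t=optics.capture("top");s=optics.capture("side")
print("edge L,R",onplane(t,132.5,178,265),onplane(t,198,177.5,265))
# board face ends: robust edge: bright-green strip
hsv=cv2.cvtColor(t["img"],cv2.COLOR_BGR2HSV)
m=cv2.inRange(hsv,(45,100,110),(85,255,255));ys,xs=np.where(m)
k=(ys>170)&(ys<182)&(xs<205);
for a,b in((130,145),(180,200)):
    q=k&(xs>=a)&(xs<b);print("strip",xs[q].min(),xs[q].max(),onplane(t,xs[q].mean(),ys[q].mean(),265))
print("strip ends",onplane(t,xs[k].min()-.5,178,265),onplane(t,xs[k].max()+.5,178,265))
for n,u,v,z in(("root",167.5,157,235),("wire@board",167.5,184,235),("bend?",167,196,235),("tip",165.5,204,262),
  ("barL",122.5,152,241),("barfront",150,157,235),
  ("gFarL",355.2,168,87),("gFarR",393.4,167,87),("gNearL",355.2,177.2,87),("gNearR",394.2,176.5,87),
  ("rFarL",355.2,188.5,87),("rFarR",394.5,187.5,87),("rNearL",355,198.2,87),("rNearR",395,197,87),
  ("blueL",350,142,212),("blueR",410,140.5,212),("redL",205,176,265),("redR",268,175,265),("shaker",272,251,82)):
    print(n,onplane(t,u,v,z))
# two view board corners: top near(+y) corner etc.
print("top +y corner", two(t,(133,178),s,(194,295))); print("top -y corner",two(t,(197,177.5),s,(221,231)))
# rack loops in side: crop coords/4+(140,120)
for n,u,v in(("g far top",255,172.5),("g near top",264,173.5),("r",275.5,174),("r",285,174)):
    print(n,[onplane(s,u,v,y,1) for y in(-140,-240)])
cv2.imwrite("pics/s2.png",crop(s["img"],130,220,180,130,4))
```

```text
edge L,R [588.5 339.4 265. ] [590.1 187.2 265. ]
strip 133 144 [588.1 324.9 265. ]
strip 180 196 [590.1 210.4 265. ]
strip ends [588.5 339.4 265. ] [589.  190.6 265. ]
root [643.7 265.7 235. ]
wire@board [578.7 264.3 235. ]
bend? [550.  264.9 235. ]
tip [528.4 262.1 262. ]
barL [654.3 371.7 241. ]
barfront [643.5 307.5 235. ]
gFarL [ 642.9 -202.4   87. ]
gFarR [ 645.9 -304.1   87. ]
gNearL [ 618.2 -202.2   87. ]
gNearR [ 620.4 -305.9   87. ]
rFarL [ 587.9 -201.9   87. ]
rFarR [ 590.9 -306.3   87. ]
rNearL [ 562.1 -201.2   87. ]
rNearR [ 565.6 -307.2   87. ]
blueL [ 686.2 -173.1  212. ]
blueR [ 690.4 -319.3  212. ]
redL [593.7 171.  265. ]
redR [596.5  24.6 265. ]
shaker [421.8  18.3  82. ]
top +y corner (array([590.8, 339.3, 263.1]), np.float64(4.118875713727725))
top -y corner (array([592. , 190.3, 262. ]), np.float64(2.8996525934990585))
g far top [array([ 607.7, -140. ,  180.3]), array([ 630.9, -240. ,  121.2])]
g near top [array([ 587.1, -140. ,  179. ]), array([ 608.1, -240. ,  119.8])]
r [array([ 560.7, -140. ,  179.5]), array([ 579. , -240. ,  120.3])]
r [array([ 539.1, -140. ,  180.9]), array([ 555.1, -240. ,  121.9])]
```

View pics/s2.png

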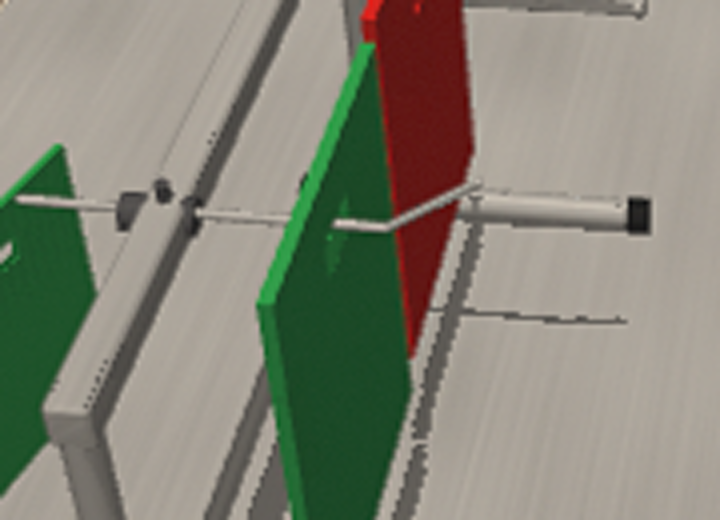

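The side crop shows the wire entering the board's slot, the bend at (388,228) and the tip at (480,186). In full-image pixels that is about (227,277) and (250,266.5).

Run:
```python
from h import *
from scipy.spatial.transform import Rotation as R
np.set_printoptions(precision=3,suppress=True)
s=optics.capture("side");t=optics.capture("top")
for n,u,v in(("root",178.7,273.7),("board front",213.7,276),("bend",227,277),("tip",250,266.5)):
    print(n,onplane(s,u,v,265,1))
print("tip two",two(s,(250,266.5),t,(165.5,204)))
q=sense();w,x,y,z=q["ee_rot"];print(R.from_quat([x,y,z,w]).as_matrix())
```

```text
root [644.465 265.    230.484]
board front [588.438 265.    232.11 ]
bend [567.494 265.    232.46 ]
tip [530.208 265.    257.529]
tip two (array([529.751, 263.488, 256.189]), np.float64(1.6720237891262268))
[[ 0.912  0.41  -0.   ]
 [ 0.41  -0.912  0.   ]
 [ 0.    -0.    -1.   ]]
```

Call:
play_rows --pt "17 32 20 0 0 0.1 0" --pt "17 32 20 0 0 0.12 0" --pt "17 32 20 0 0 0.12 0" --pt "17 32 20 0 0 0.12 0" --pt "17 32 20 0 0 0.12 0" --grip_force 80

```text
time_s: 0.82
eef_pos: [297.9, -316.7, 328.0]
ee_rot: [-0.005, 0.874, 0.486, -0.001]
force: [-0.1, -0.4, -0.1]
grip_width: 0.501
```

Call:
play_rows --pt "17 36 0 0 0 0.12 0" --pt "17 36 0 0 0 0.12 0" --pt "17 36 0 0 0 0.12 0" --pt "17 36 0 0 0 0.12 0" --pt "17 36 0 0 0 0.12 0"

```text
time_s: 1.23
eef_pos: [385.1, -129.1, 333.4]
ee_rot: [0.001, 0.682, 0.731, -0.002]
force: [-0.7, -1.5, -0.1]
grip_width: 0.502
```

Call:
play_rows --pt "17 36 0 0 0 0 0" --pt "17 36 0 0 0 0 0" --pt "17 36 0 0 0 0 0" --pt "17 36 0 0 0 0 0" --pt "17 36 0 0 0 0 0"

```text
time_s: 1.65
eef_pos: [471.3, 60.9, 334.7]
ee_rot: [0.003, 0.679, 0.734, -0.001]
force: [0.1, -1.0, 0.6]
grip_width: 0.502
```

Call:
play_rows --pt "24 34 0 0 0 -0.03 0" --pt "24 34 0 0 0 -0.03 0" --pt "24 34 0 0 0 0 0" --pt "24 34 0 0 0 0 0" --pt "20 25 0 0 0 0 0"

```text
time_s: 2.07
eef_pos: [584.7, 227.2, 335.0]
ee_rot: [0.003, 0.7, 0.714, -0.0]
force: [-0.4, -1.0, 0.5]
grip_width: 0.495
```

Call:
play_rows --pt "0 0 0 0 0 0 0" --pt "0 0 0 0 0 0 0"

```text
time_s: 2.23
eef_pos: [586.7, 232.3, 331.2]
ee_rot: [0.002, 0.699, 0.716, -0.002]
force: [0.3, -0.1, 0.5]
grip_width: 0.5
```

Call:
play_rows --pt "3 -6 -15 0 0 0 0" --pt "0 0 -25 0 0 0 0" --pt "0 0 -22 0 0 0 0" --pt "0 0 -18 0 0 0 0" --pt "0 0 -10 0 0 0 0"

```text
time_s: 2.65
eef_pos: [588.6, 223.1, 241.4]
ee_rot: [0.004, 0.699, 0.715, 0.001]
force: [0.0, 0.4, 0.6]
grip_width: 0.5
```

Run:
```python
from h import *
s=optics.capture("side");t=optics.capture("top")
cv2.imwrite("pics/a1.png",np.hstack([crop(s["img"],150,180,130,170,3),crop(t["img"],120,120,130,170,3)]));q=sense();print(q["eef_pos"],q["force"])
```

```text
[588.62523735 223.07993886 241.79854092] [ 0.25962884 -1.2528276   0.62392953]
```

View pics/a1.png

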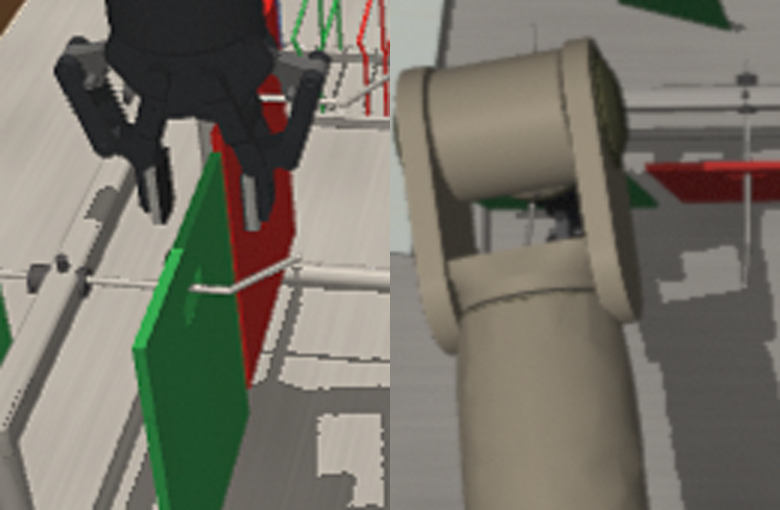

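The board's edge sits centrally between the half-open fingers, and the hook is well clear. I'll lower slightly and close.

Call:
play_rows --pt "1 0 -4 0 0 0 0" --pt "0 0 0 0 0 0 -0.4" --pt "0 0 0 0 0 0 -0.7" --pt "0 0 0 0 0 0 -0.8" --pt "0 0 0 0 0 0 -0.85"

```text
time_s: 3.17
eef_pos: [590.4, 221.7, 242.4]
ee_rot: [0.006, 0.7, 0.714, 0.003]
force: [-0.2, 0.3, -0.5]
grip_width: 0.073
```

Call:
play_rows --pt "0 0 0 0 0 0 -1" --pt "0 0 0 0 0 0 -1" --pt "0 0 0 0 0 0 -1" --pt "0 0 0 0 0 0 -1"

```text
time_s: 3.5
eef_pos: [590.4, 221.7, 242.7]
ee_rot: [0.006, 0.7, 0.714, 0.003]
force: [0.1, 0.6, -0.1]
grip_width: 0.051
```

Call:
play_rows --pt "0 0 0 0 0 0 -0.5" --pt "0 0 0 0 0 0 -0.5" --pt "0 0 -5 0 0 0 -0.5" --pt "0 0 -4 0 0 0 -0.5" --pt "0 1 0 0 0 0 -0.5"

```text
time_s: 3.92
eef_pos: [590.6, 222.8, 233.4]
ee_rot: [0.006, 0.7, 0.714, 0.004]
force: [-0.1, 0.1, -0.3]
grip_width: 0.249
```

Call:
play_rows --pt "0 0 1 0 0.014 0 -0.5" --pt "0 0 0 0 0 0 -0.8" --pt "0 0 0 0 0 0 -1" --pt "0 0 0 0 0 0 -1" --pt "0 0 0 0 0 0 -1"

```text
time_s: 4.33
eef_pos: [590.3, 223.1, 234.3]
ee_rot: [0.0, 0.7, 0.715, -0.002]
force: [-1.6, -0.5, 0.8]
grip_width: 0.059
```

Run:
```python
from h import *
np.set_printoptions(precision=3,suppress=True)
q=sense();print(q["eef_pos"],q["ee_rot"],q["force"],q["wrist_torque"],q["grip_width"])
```

```text
[590.33  223.144 234.254] [ 0.     0.7    0.715 -0.002] [-1.571 -0.494  0.812] [-0.003  0.079  0.045] 0.05856011071008835
```

Call:
play_rows --pt "0 0 3 0 0 0 -1" --pt "0 0 2 0 0 0 -1" --pt "0 0 0 0 0 0 -1" --pt "0 0 0 0 0 0 -1" --grip_force 100

```text
time_s: 4.67
eef_pos: [590.2, 222.9, 239.0]
ee_rot: [0.0, 0.7, 0.715, -0.003]
force: [-0.1, -1.2, -2.0]
grip_width: 0.049
```

Run:
```python
from h import *
np.set_printoptions(precision=3,suppress=True)
s=optics.capture("side")
cv2.imwrite("pics/b1.png",crop(s["img"],150,200,130,190,3))
q=sense();print(q["eef_pos"],q["ee_rot"],q["force"],q["wrist_torque"],q["grip_width"])
```

```text
[590.186 222.934 239.047] [ 0.     0.7    0.715 -0.003] [ 0.361  0.16  -2.188] [ 0.012 -0.027  0.028] 0.05482609144296281
```

View pics/b1.png

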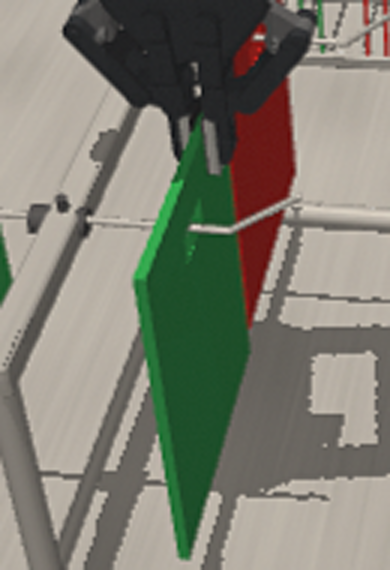

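The board is off the wire (about −2 N, its own weight) and held upright. Now I'll slide it out.

Call:
play_rows --pt "-4 0 0 0 0 0 -1" --pt "-4 0 0 0 0 0 -1" --pt "-4 0 0 0 0 0 -1" --pt "-3 0 0 0 0 0 -1" --pt "0 0 0 0 0 0 -1"

```text
time_s: 5.13
eef_pos: [573.2, 222.9, 238.5]
ee_rot: [-0.0, 0.7, 0.715, -0.003]
force: [0.0, -0.1, -1.8]
grip_width: 0.05
```

Call:
play_rows --pt "-2 0 0 0 0 0 -1" --pt "-2 0 0 0 0 0 -1" --pt "0 0 0 0 0 0 -1"

```text
time_s: 5.38
eef_pos: [568.6, 222.9, 238.8]
ee_rot: [-0.0, 0.7, 0.715, -0.003]
force: [-0.3, -0.1, -2.1]
grip_width: 0.047
```

Call:
play_rows --pt "-1.5 0 0 0 0 0 -1" --pt "0 0 0 0 0 0 -1"

```text
time_s: 5.55
eef_pos: [567.0, 222.9, 238.8]
ee_rot: [0.0, 0.7, 0.715, -0.003]
force: [0.1, -0.6, -2.0]
grip_width: 0.052
```

Call:
play_rows --pt "-1.5 0 0 0 0 0 -1" --pt "0 0 0 0 0 0 -1"

```text
time_s: 5.72
eef_pos: [565.4, 222.9, 238.8]
ee_rot: [0.0, 0.7, 0.715, -0.003]
force: [-0.9, -0.4, -1.9]
grip_width: 0.053
```

Call:
play_rows --pt "-1 0 0 0 0 0 -1" --pt "0 0 0 0 0 0 -1"

```text
time_s: 5.88
eef_pos: [564.5, 222.9, 238.8]
ee_rot: [0.0, 0.7, 0.715, -0.003]
force: [0.2, 0.0, -1.7]
grip_width: 0.049
```

Call:
play_rows --pt "-1 0 0 0 0 0 -1" --pt "0 0 0 0 0 0 -1"

```text
time_s: 6.05
eef_pos: [563.8, 222.9, 239.1]
ee_rot: [0.001, 0.7, 0.714, -0.002]
force: [0.1, -0.7, -1.0]
grip_width: 0.051
```

Call:
play_rows --pt "-1 0 0 0 0 0 -1" --pt "0 0 0 0 0 0 -1"

```text
time_s: 6.22
eef_pos: [563.1, 222.8, 239.4]
ee_rot: [0.001, 0.7, 0.714, -0.002]
force: [0.2, 1.4, -0.6]
grip_width: 0.053
```

Contact felt at TCP x ≈ 564, which matches the bend seen in the picture. I'll lift to mid-slack, then follow the slope.

Call:
play_rows --pt "0 0 3.5 0 0 0 -1" --pt "0 0 0 0 0 0 -1"

```text
time_s: 6.38
eef_pos: [562.7, 222.8, 243.1]
ee_rot: [0.001, 0.7, 0.714, -0.002]
force: [0.2, 0.0, -1.8]
grip_width: 0.053
```

Call:
play_rows --pt "-3 0 2 0 0 0 -1" --pt "-3 0 2 0 0 0 -1" --pt "0 0 0 0 0 0 -1"

```text
time_s: 6.63
eef_pos: [555.9, 222.8, 247.2]
ee_rot: [0.0, 0.7, 0.714, -0.003]
force: [0.3, -0.1, -2.5]
grip_width: 0.049
```

Call:
play_rows --pt "-3 0 2 0 0 0 -1" --pt "0 0 0 0 0 0 -1"

```text
time_s: 6.8
eef_pos: [552.3, 222.9, 249.5]
ee_rot: [0.0, 0.7, 0.715, -0.003]
force: [0.6, -1.3, -1.4]
grip_width: 0.053
```

Call:
play_rows --pt "-1.5 0 0 0 0 0 -1" --pt "0 0 0 0 0 0 -1"

```text
time_s: 6.97
eef_pos: [550.5, 222.9, 249.6]
ee_rot: [0.0, 0.7, 0.715, -0.003]
force: [0.6, -0.2, -2.5]
grip_width: 0.05
```

Call:
play_rows --pt "-1 0 0 0 0 0 -1" --pt "0 0 0 0 0 0 -1"

```text
time_s: 7.13
eef_pos: [549.4, 222.9, 249.6]
ee_rot: [0.0, 0.7, 0.715, -0.003]
force: [-0.1, 0.3, -1.7]
grip_width: 0.049
```

Call:
play_rows --pt "-1 0 0 0 0 0 -1" --pt "0 0 0 0 0 0 -1"

```text
time_s: 7.3
eef_pos: [548.7, 222.9, 249.8]
ee_rot: [0.001, 0.7, 0.714, -0.002]
force: [1.3, 0.1, -1.4]
grip_width: 0.05
```

Slope felt: about 0.71 (35°), in line with the picture. Continuing.

Call:
play_rows --pt "0 0 3.5 0 0 0 -1" --pt "-3 0 2.1 0 0 0 -1" --pt "-3 0 2.1 0 0 0 -1" --pt "0 0 0 0 0 0 -1"

```text
time_s: 7.63
eef_pos: [541.9, 222.8, 258.0]
ee_rot: [0.0, 0.7, 0.714, -0.003]
force: [0.6, -0.2, -2.1]
grip_width: 0.049
```

Call:
play_rows --pt "-3 0 2.1 0 0 0 -1" --pt "-3 0 2.1 0 0 0 -1" --pt "0 0 0 0 0 0 -1"

```text
time_s: 7.88
eef_pos: [535.0, 222.9, 262.8]
ee_rot: [0.0, 0.7, 0.715, -0.003]
force: [-0.5, -1.0, -2.2]
grip_width: 0.054
```

Call:
play_rows --pt "-3 0 2.1 0 0 0 -1" --pt "-3 0 2.1 0 0 0 -1" --pt "0 0 0 0 0 0 -1"

```text
time_s: 8.13
eef_pos: [528.2, 222.9, 267.5]
ee_rot: [0.0, 0.7, 0.715, -0.003]
force: [0.3, 0.2, -0.3]
grip_width: 0.05
```

Call:
play_rows --pt "-3 0 0.5 0 0 0 -1" --pt "-3 0 0 0 0 0 -1" --pt "-3 0 0 0 0 0 -1" --pt "0 0 0 0 0 0 -1"

```text
time_s: 8.47
eef_pos: [518.2, 222.9, 268.1]
ee_rot: [0.0, 0.7, 0.715, -0.003]
force: [-0.6, -0.1, -2.1]
grip_width: 0.051
```

Call:
play_rows --pt "-4 0 0 0 0 0 -1" --pt "-8 0 0 0 0 0 -1" --pt "-10 0 0 0 0 0 -1" --pt "0 0 0 0 0 0 -1"

```text
time_s: 8.8
eef_pos: [494.1, 222.8, 267.7]
ee_rot: [-0.0, 0.7, 0.715, -0.003]
force: [-0.8, -0.0, -1.8]
grip_width: 0.054
```

Run:
```python
from h import *
np.set_printoptions(precision=3,suppress=True)
s=optics.capture("side")
cv2.imwrite("pics/c1.png",crop(s["img"],150,180,170,200,3))
q=sense();print(q["eef_pos"],q["ee_rot"],q["force"],q["wrist_torque"],q["grip_width"])
```

```text
[494.816 222.738 267.715] [ 0.     0.7    0.714 -0.003] [ 0.307 -0.481 -2.86 ] [-0.043 -0.05  -0.014] 0.05097513419859478
```

View pics/c1.png

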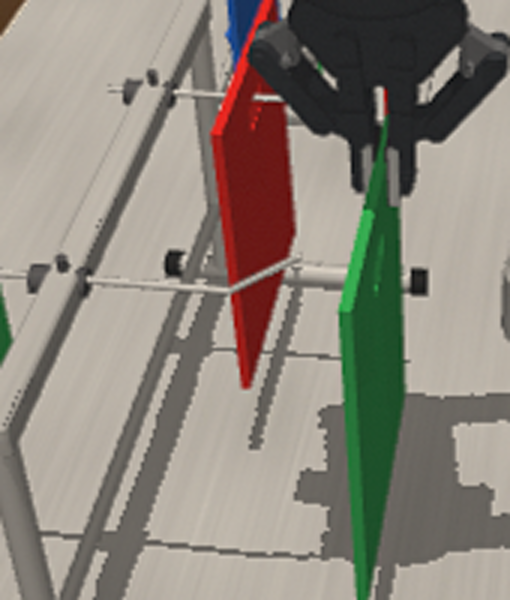

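The board is clear of the hook and held squarely, with the hook empty and the red board still hanging. I'll carry it to the rack, staying in front of the red hook.

Call:
play_rows --pt "-2 -5 12 0 0 0 -1" --pt "0 -12 15 0 0 0 -1" --pt "0 -20 12 0 0 0 -1" --pt "0 -26 6 0 0 0 -1" --pt "0 -30 0 0 0 0 -1"

```text
time_s: 9.27
eef_pos: [492.2, 130.7, 313.9]
ee_rot: [-0.0, 0.697, 0.717, -0.003]
force: [0.1, 1.0, -1.6]
grip_width: 0.05
```

Call:
play_rows --pt "0 -30 0 0 0 0 -1" --pt "0 -30 0 0 0 0 -1" --pt "0 -30 0 0 0 0 -1" --pt "0 -30 0 0 0 0 -1" --pt "0 -30 0 0 0 0 -1"

```text
time_s: 9.68
eef_pos: [492.4, -26.2, 315.4]
ee_rot: [0.002, 0.696, 0.718, -0.001]
force: [-0.1, -0.4, -2.2]
grip_width: 0.049
```

Call:
play_rows --pt "0 -30 0 0 0 0 -1" --pt "0 -30 0 0 0 0 -1" --pt "5 -30 0 0 0 0 -1" --pt "10 -25 0 0 0 0 -1" --pt "10 -20 0 0 0 0 -1"

```text
time_s: 10.1
eef_pos: [516.7, -171.0, 316.6]
ee_rot: [0.003, 0.698, 0.716, -0.001]
force: [0.6, -0.0, -2.4]
grip_width: 0.048
```

Call:
play_rows --pt "20 -24 0 0 0 0 -1" --pt "25 -26 0 0 0 0 -1" --pt "25 -26 0 0 0 0 -1" --pt "22 -24 0 0 0 0 -1" --pt "12 -12 0 0 0 0 -1"

```text
time_s: 10.52
eef_pos: [623.7, -292.0, 316.3]
ee_rot: [0.005, 0.699, 0.715, -0.001]
force: [-0.2, -0.3, -2.3]
grip_width: 0.052
```

Call:
play_rows --pt "0 0 0 0 0 0 -1" --pt "0 0 0 0 0 0 -1" --pt "0 0 0 0 0 0 -1"

```text
time_s: 10.77
eef_pos: [625.0, -295.3, 312.3]
ee_rot: [0.003, 0.7, 0.714, -0.001]
force: [-0.0, 0.1, -2.0]
grip_width: 0.047
```

Call:
play_rows --pt "5 -1 -10 0 0 0.008 -1" --pt "3 0 -15 0 0 0 -1" --pt "0 0 -12 0 0 0 -1" --pt "0 0 -6 0 0 0 -1" --pt "0 0 0 0 0 0 -1"

```text
time_s: 11.18
eef_pos: [632.9, -292.9, 268.6]
ee_rot: [0.005, 0.696, 0.718, -0.001]
force: [0.2, 0.1, -2.3]
grip_width: 0.048
```

Run:
```python
from h import *
np.set_printoptions(precision=3,suppress=True)
s=optics.capture("side");t=optics.capture("top")
cv2.imwrite("pics/d1.png",np.hstack([crop(s["img"],200,110,90,120,4),crop(t["img"],325,110,100,120,4)]))
q=sense();print(q["eef_pos"],q["ee_rot"],q["force"],q["wrist_torque"],q["grip_width"])
```

```text
[ 633.154 -293.222  270.251] [ 0.006  0.696  0.718 -0.001] [ 0.55  -0.111 -1.509] [-0.081  0.027  0.02 ] 0.053169435784659116
```

View pics/d1.png

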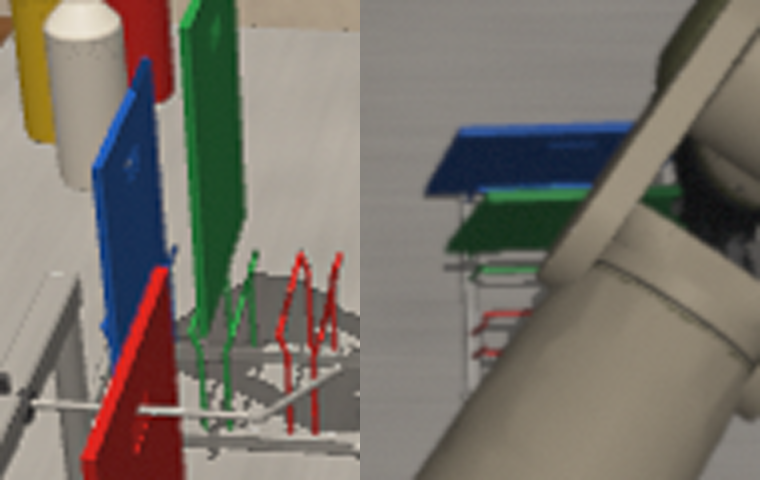

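The green board is above its slot, foot corner near side pixel (251,194) and top edge near top pixel (357,159). I'll check its x against the slot.

Run:
```python
from h import *
np.set_printoptions(precision=1,suppress=True)
s=optics.capture("side");t=optics.capture("top")
z=sense()["eef_pos"][2]+30.7
hsv=cv2.cvtColor(t["img"],cv2.COLOR_BGR2HSV);m=cv2.inRange(hsv,(45,100,95),(85,255,255));m[:,:350]=0;m[165:]=0;m[:,480:]=0
ys,xs=np.where(m);print(z,[(x,ys[xs==x].min(),ys[xs==x].max()) for x in np.unique(xs)][::4])
for x in(362,376):
    print(onplane(t,x,ys[xs==x].mean(),z))
print("left end",onplane(t,xs.min()-.5,158.5,z))
# foot lower corner in side, and loop foot points
for n,u,v,y in(("boardfoot+y corner",251.2,194,-178),("board top +y corner",246.5,117,-178)):print(n,onplane(s,u,v,y,1))
for n,u,v in(("far loop +y bend",247.5,192),("near loop +y",256,196)):print(n,onplane(s,u,v,-203,1),"exp z 70?")
print("proj place foot corners side",proj(s,(632,-203,70)),proj(s,(644,-203,87)),proj(s,(619.5,-203,87)))
```

```text
301.65219552849186 [(np.int64(357), np.int64(158), np.int64(159)), (np.int64(361), np.int64(158), np.int64(159)), (np.int64(365), np.int64(157), np.int64(159)), (np.int64(369), np.int64(157), np.int64(159)), (np.int64(373), np.int64(157), np.int64(159)), (np.int64(377), np.int64(157), np.int64(159)), (np.int64(381), np.int64(157), np.int64(158))]
[ 630.4 -188.6  301.7]
[ 630.5 -220.2  301.7]
left end [ 629.2 -176.2  301.7]
boardfoot+y corner [ 629.2 -178.    96.9]
board top +y corner [ 628.  -178.   297.6]
far loop +y bend [ 644.3 -203.    85.8] exp z 70?
near loop +y [ 623.4 -203.    75.6] exp z 70?
proj place foot corners side (np.float64(252.7306228705296), np.float64(197.6588306662378)) (np.float64(247.60710963090543), np.float64(191.59713096574202)) (np.float64(257.3058171431133), np.float64(192.2145367051303))
```

The top edge is within 1 mm of the slot's midline and upright. I'll lower it gently.

Call:
play_rows --pt "0 -2 -6 0 0.004 0 -1" --pt "0 0 -8 0 0 0 -1" --pt "0 0 -8 0 0 0 -1" --pt "0 0 -5 0 0 0 -1" --pt "0 0 0 0 0 0 -1"

```text
time_s: 11.8
eef_pos: [633.4, -296.2, 242.7]
ee_rot: [0.006, 0.696, 0.718, -0.002]
force: [-0.1, 0.5, -1.1]
grip_width: 0.054
```

Call:
play_rows --pt "0 0 -5 0 0 0 -1" --pt "0 0 -5 0 0 0 -1" --pt "0 0 0 0 0 0 -1"

```text
time_s: 12.05
eef_pos: [633.3, -296.2, 231.2]
ee_rot: [0.006, 0.696, 0.718, -0.002]
force: [-0.3, 0.3, -2.7]
grip_width: 0.05
```

Call:
play_rows --pt "0 0 -5 0 0 0 -1" --pt "0 0 -5 0 0 0 -1" --pt "0 0 -5 0 0 0 -1" --pt "0 0 -5 0 0 0 -1" --pt "0 0 0 0 0 0 -1"

```text
time_s: 12.47
eef_pos: [633.3, -296.1, 209.1]
ee_rot: [0.006, 0.696, 0.718, -0.002]
force: [-0.1, -0.0, -2.0]
grip_width: 0.05
```

Call:
play_rows --pt "0 0 -5 0 0 0 -1" --pt "0 0 -5 0 0 0 -1" --pt "0 0 -4 0 0 0 -1" --pt "0 0 0 0 0 0 -1"

```text
time_s: 12.8
eef_pos: [633.3, -296.1, 193.5]
ee_rot: [0.006, 0.696, 0.718, -0.002]
force: [-0.3, -0.6, -2.7]
grip_width: 0.055
```

Contact is expected at about z = 181, so smaller steps from here.

Call:
play_rows --pt "0 0 -4 0 0 0 -1" --pt "0 0 -3 0 0 0 -1" --pt "0 0 0 0 0 0 -1"

```text
time_s: 13.05
eef_pos: [633.4, -296.1, 185.9]
ee_rot: [0.006, 0.696, 0.718, -0.002]
force: [-0.6, 0.4, -2.0]
grip_width: 0.045
```

Call:
play_rows --pt "0 0 -1.5 0 0 0 -1" --pt "0 0 0 0 0 0 -1"

```text
time_s: 13.22
eef_pos: [633.3, -296.2, 184.2]
ee_rot: [0.006, 0.696, 0.718, -0.002]
force: [-0.0, -0.4, -2.0]
grip_width: 0.053
```

Call:
play_rows --pt "0 0 -1 0 0 0 -1" --pt "0 0 0 0 0 0 -1"

```text
time_s: 13.38
eef_pos: [633.4, -296.2, 183.3]
ee_rot: [0.006, 0.696, 0.718, -0.002]
force: [-0.6, 0.5, -2.3]
grip_width: 0.049
```

Call:
play_rows --pt "0 0 -1 0 0 0 -1" --pt "0 0 0 0 0 0 -1"

```text
time_s: 13.55
eef_pos: [633.5, -296.3, 182.5]
ee_rot: [0.007, 0.696, 0.718, -0.002]
force: [0.1, -0.2, -1.7]
grip_width: 0.052
```

Call:
play_rows --pt "0 0 -1 0 0 0 -1" --pt "0 0 0 0 0 0 -1"

```text
time_s: 13.72
eef_pos: [633.7, -296.5, 182.1]
ee_rot: [0.007, 0.696, 0.718, -0.002]
force: [0.2, 1.1, -1.9]
grip_width: 0.051
```

Call:
play_rows --pt "0 0 -1 0 0 0 -1" --pt "0 0 0 0 0 0 -1"

```text
time_s: 13.88
eef_pos: [633.9, -296.7, 182.1]
ee_rot: [0.008, 0.696, 0.718, -0.002]
force: [-0.1, -0.2, -2.0]
grip_width: 0.054
```

Run:
```python
from h import *
np.set_printoptions(precision=3,suppress=True)
q=sense();print(q["joints"],q["tau"],q["eef_pos"],q["force"],q["wrist_torque"])
s=optics.capture("side");t=optics.capture("top")
cv2.imwrite("pics/e1.png",np.hstack([crop(s["img"],200,110,90,120,4),crop(t["img"],325,110,100,120,4)]))
z=212
hsv=cv2.cvtColor(t["img"],cv2.COLOR_BGR2HSV);m=cv2.inRange(hsv,(45,100,95),(85,255,255));m[:,:340]=0;m[175:]=0;m[:,480:]=0
ys,xs=np.where(m);print([(x,ys[xs==x].min(),ys[xs==x].max()) for x in np.unique(xs)][::4])
```

```text
[-0.602  0.743  0.951 -0.006  1.433 -0.633] [ -0.166 -61.736 -27.792  -0.02   -0.098   0.01 ] [ 633.914 -296.739  182.13 ] [-0.097 -0.206 -1.979] [-0.005 -0.013  0.042]
[(np.int64(353), np.int64(165), np.int64(165)), (np.int64(357), np.int64(164), np.int64(165)), (np.int64(361), np.int64(164), np.int64(165)), (np.int64(365), np.int64(164), np.int64(165)), (np.int64(369), np.int64(164), np.int64(165)), (np.int64(373), np.int64(164), np.int64(165))]
```

View pics/e1.png

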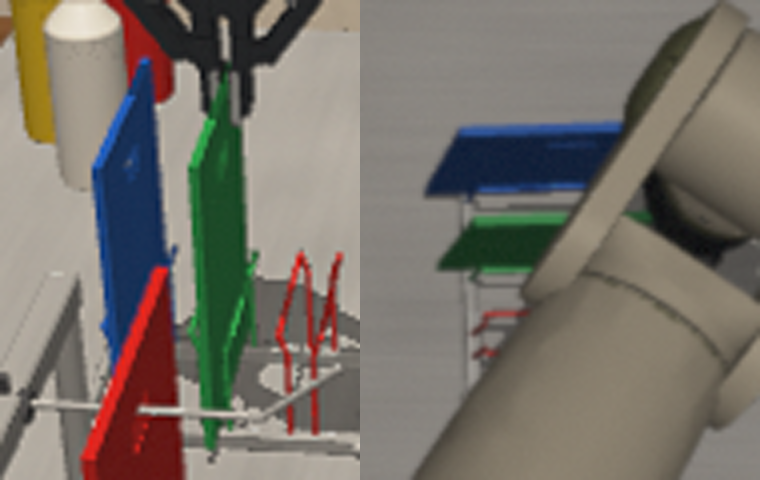

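Stalled at 182.1 with no contact force, so small steps are probably being lost to the controller. I'll try a slightly larger one.

Call:
play_rows --pt "0 0 -2 0 0 0 -1" --pt "0 0 -1 0 0 0 -1"

```text
time_s: 14.15
eef_pos: [634.3, -297.2, 181.9]
ee_rot: [0.01, 0.696, 0.718, -0.002]
force: [-1.7, 2.4, 3.5]
grip_width: 0.052
```

Run:
```python
from h import *
np.set_printoptions(precision=3,suppress=True)
q=sense();print(q["joints"],q["tau"],q["eef_pos"],q["ee_rot"],q["force"],q["wrist_torque"])
```

```text
[-0.602  0.742  0.953 -0.007  1.428 -0.633] [ -0.752 -58.271 -26.978  -0.119  -1.18    0.007] [ 634.348 -297.193  181.941] [ 0.01   0.696  0.718 -0.002] [-1.705  2.398  3.521] [0.504 0.658 0.016]
```

Contact felt (+5 N) at z = 182, where the rack bottom is expected. I'll release with a limited opening.

Call:
play_rows --pt "0 0 0.5 0 0 0 -1" --pt "0 0 0 0 0 0 -0.85" --pt "0 0 0 0 0 0 -0.75" --pt "0 0 0 0 0 0 -0.6" --pt "0 0 0 0 0 0 -0.5"

```text
time_s: 14.57
eef_pos: [634.4, -296.9, 182.1]
ee_rot: [0.01, 0.696, 0.718, -0.001]
force: [-0.4, 0.5, -0.7]
grip_width: 0.247
```

Run:
```python
from h import *
np.set_printoptions(precision=3,suppress=True)
q=sense();print(q["eef_pos"],q["ee_rot"],q["force"],q["grip_width"])
s=optics.capture("side")
cv2.imwrite("pics/f1.png",crop(s["img"],200,90,110,140,4))
```

```text
[ 634.437 -296.942  182.103] [ 0.01   0.696  0.718 -0.001] [-0.382  0.508 -0.669] 0.2474771527916248
```

View pics/f1.png

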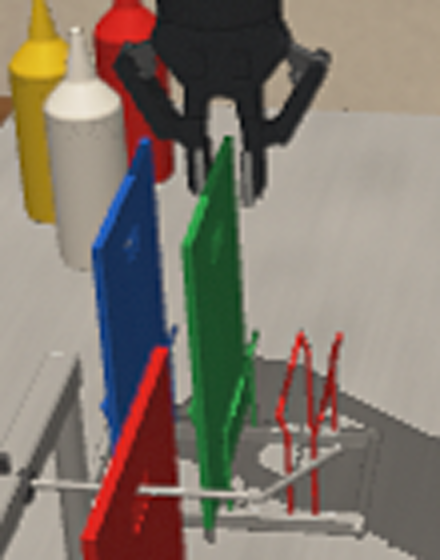

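The board is free and standing in the slot, clear of the fingers. I'll rise straight up and retreat.

Call:
play_rows --pt "0 0 5 0 0 0 -0.5" --pt "0 0 10 0 0 0 -0.5" --pt "0 0 20 0 0 0 -0.5" --pt "0 0 25 0 0 0 -0.5" --pt "0 0 30 0 0 0 -0.5"

```text
time_s: 15.03
eef_pos: [632.4, -295.6, 270.4]
ee_rot: [0.004, 0.696, 0.718, -0.002]
force: [-0.3, -0.5, 0.9]
grip_width: 0.25
```

Call:
play_rows --pt "-15 0 15 0 0 0 -0.5" --pt "-25 -10 5 0 0 0 -0.5" --pt "-35 -15 0 0 0 0 -0.5" --pt "-35 -15 0 0 0 0 -0.5" --pt "-35 -15 0 0 0 0 -0.5"

```text
time_s: 15.45
eef_pos: [488.4, -348.7, 302.9]
ee_rot: [0.013, 0.693, 0.721, -0.001]
force: [0.5, -1.0, 0.3]
grip_width: 0.252
```

Call:
play_rows --pt "-35 -25 0 0 0 0 -0.5" --pt "-35 -25 0 0 0 0 -0.5" --pt "-25 -25 0 0 0 0 -0.5" --pt "0 0 0 0 0 0 -0.5" --pt "0 0 0 0 0 0 -0.5"

```text
time_s: 15.87
eef_pos: [386.7, -425.7, 310.1]
ee_rot: [0.017, 0.695, 0.719, -0.003]
force: [0.8, -0.3, 0.0]
grip_width: 0.246
```

Run:
```python
from h import *
np.set_printoptions(precision=1,suppress=True)
q=sense();print(q["eef_pos"],q["force"])
s=optics.capture("side");t=optics.capture("top")
cv2.imwrite("pics/g1.png",np.hstack([crop(s["img"],180,100,170,200,2),crop(t["img"],190,120,230,200,2)]))
hsv=cv2.cvtColor(t["img"],cv2.COLOR_BGR2HSV)
for nm,lo,hi in(("g",(45,100,95),(85,255,255)),("b",(100,120,120),(130,255,255))):
    m=cv2.inRange(hsv,lo,hi);m[:,:340]=0;m[170:]=0
    ys,xs=np.where(m)
    for x in(355,375,395,402):
        if (xs==x).any():print(nm,x,onplane(t,x,ys[xs==x].mean(),212))
    print(nm,"y ends",onplane(t,xs.min()-.5,165,212)[1],onplane(t,xs.max()+.5,165,212)[1])
h2=cv2.cvtColor(s["img"],cv2.COLOR_BGR2HSV);m=cv2.inRange(h2,(45,120,30),(85,255,255));m[215:]=0
for k in cv2.findContours(m,cv2.RETR_EXTERNAL,cv2.CHAIN_APPROX_NONE)[0]:
    if cv2.contourArea(k)>40: print(cv2.approxPolyDP(k,2,True)[:,0].tolist())
for p in((630,-178,212),(635,-328,212),(630,-178,12)):print("expected side px",p,np.array(proj(s,p)))
```

```text
[ 386.7 -425.7  310.1] [ 0.8 -0.3  0. ]
g 355 [ 633.3 -184.9  212. ]
g 375 [ 634.7 -233.5  212. ]
g 395 [ 636.1 -282.   212. ]
g 402 [ 636.1 -299.   212. ]
g y ends -181.23100970589138 -329.22449940587603
b 355 [ 673.1 -185.2  212. ]
b 375 [ 675.7 -233.9  212. ]
b 395 [ 687.8 -282.7  212. ]
b 402 [ 690.3 -299.8  212. ]
b y ends -171.52480849104958 -319.52150764478586
[[258, 124], [246, 151], [249, 182], [247, 193], [251, 211], [256, 211], [262, 190], [263, 173], [261, 177], [259, 172]]
expected side px (630, -178, 212) [248.  151.7]
expected side px (635, -328, 212) [258.3 124.1]
expected side px (630, -178, 12) [252.8 222.4]
```

View pics/g1.png

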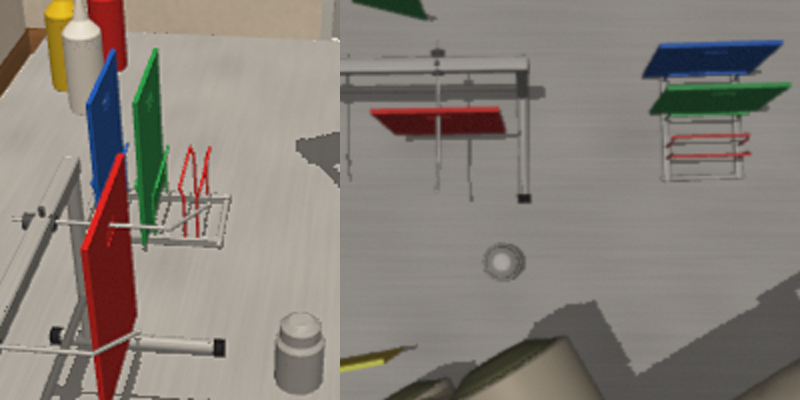

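The green board stands in the green slot at the same height as the blue one. Its corner pixels match the expected 212 mm top height. The red board, blue board and shaker are where they were, and the gripper is clear.

```bash
python3 -c "
from rig import ctrl;print(ctrl.finish_job())"
```

```text
the job is handed in; nothing more can be done
None
```

The green board is off its hook and standing in the green slot of the rack. I handed the job in at about 16 s.

- **Unhooking:** I gripped the top edge about 42 mm to one side of the middle and lifted the board off the wire. I then slid it out until it touched the bend and followed a slope of about 35°. The readings at the end of each move showed at most about 2 N against the hook. The first grip was about 4 mm too shallow, so I reopened, lowered and gripped again.
- **Setting down:** The board went into the slot without touching the sides. Contact was about 5 N, at tool height 182 mm against 181 mm expected. Just before that the tool stopped sinking with no force showing; a slightly larger step then confirmed the contact. I released, rose straight up and backed away.
- **Last checks:**
  - The top-edge corners in the side image fit a top height of 212 mm to within about 2 px, the height of a fully home board.
  - The board's centre is about 1.5 mm along the slot from the slot's middle.
  - Its top leans about 3 mm towards the blue board, within the slot's play.
  - The foot itself was not measured separately; its corner was partly hidden.
  - In the last pictures the red and blue boards and the shaker look unmoved, and nothing touches the robot.

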